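# Lay the tall carton down in the drawer and clamp it with the divider

### The job

The orange carton stands too tall for the kitchen drawer: tip it over sideways with a gentle push near its top, so that it lies flat along its bay. Then slide the blue-tabbed divider up against it and press until the carton is nipped firmly and squarely between divider and wooden partition (about 12 N on the tab), without denting it; let go and leave the glasses and the green food box where they are.

Things in the scene. Friction and masses are not known exactly. Their poses are not given: they have to be found in the camera images.
- drawer: White kitchen drawer fixed on the worktop, outside 424 (x) by 414 (y) by 75 high, walls 12, floor 8 thick. Origin: centre of its underside. x points from its near wall to its far wall, y along the carton's bay, which lies between the sliding divider and the wooden partition and is 390 long (y -195 to +195). Glasses and a green food box stand beyond the partition.
- notches (a point): Point on the drawer's floor, 32 along x from its origin: middle of the row of notches for the wooden partition (fixed board along y, 10 thick, 68 high). Which notch it sits in differs each time and is not measured: its face towards the bay lies up to 15 before or behind this point along the drawer's x and has to be found by feel or by eye.
- carton: Tall square orange carton with white and green bands, 90 x 90 x 220, 0.19 to 0.31 kg, loose, standing in the bay near its -y end, at least 10 clear of divider and partition. Origin: centre of its underside as it stands; z up along its 220 length. On its +y side the bay is free and long enough to take it lying. Its card dents if robot or divider presses it with more than 25 N.
- carton_center (a point): Centre of the carton, 110 from its underside. As the carton tips about its lower +y edge the pushed face also rises (about 1 for every 2 forward at first); gripping fingers cling to it, so a level push jams and dents it: follow the rise. Past about 0.4 rad it falls over by itself.
- divider: White divider board, 10 thick (x), 380 long (y), top 74 above the worktop; in its middle a blue push tab 14 thick (face to the robot 9 from the origin), 70 wide, top 138 above the worktop (lying carton: 98). Origin: mid-board, 8 above the worktop; axes as the drawer's. Starts nearer the robot than the carton; slides along x with 3 N drag, stays where left, stops hard once the carton meets the partition. Firm: 6 to 25 N on the carton.
- glass0: Glass tumbler standing upside down in the drawer beyond the partition, 68 across, 98 high. Origin: centre of its underside. Must not be disturbed.
- glass1: Like glass0. Origin: centre of its underside. Must not be disturbed.
- glass2: Like glass0. Origin: centre of its underside. Must not be disturbed.
- foodbox: Green food box in the drawer beyond the partition, 108 x 108 x 55. Origin: centre of its underside. Must not be disturbed.
Not all that is in view belongs to the job. Of the things like the carton, leave any that is black or grey; of the rest the smaller one is meant.

How it is judged:
On the way, in this order (a step that is already met when the one before it is completed fails the run):
1. the carton lies flat along its bay, come to rest (angle between carton's own z axis and vertical between 1.47 and 1.67 rad and z of carton_center in the frame of drawer below 0.06 m and angle between the z axis of carton and the y axis of drawer, either way round below 0.35 rad and x of carton_center in the frame of drawer between -0.15 and 0.04 m and angular speed of carton below 0.3 rad/s), for 0.3 s.
2. the divider presses the lying carton against the partition with at least 6 N (angle between carton's own z axis and vertical between 1.47 and 1.67 rad and z of carton_center in the frame of drawer below 0.06 m and contact force between divider and carton above 6 N and angle between the z axis of carton and the y axis of drawer, either way round below 0.05 rad), for 0.3 s.
At the end, for the whole second after the job is handed in: The carton lies on its side flat on the drawer's floor (its length level within 0.1 rad, centre under 60 mm above the drawer's underside), along the bay within 0.05 rad, the divider's face touching it within 3 mm, at rest (angle between carton's own z axis and vertical between 1.47 and 1.67 rad and z of carton_center in the frame of drawer below 0.06 m and angle between the z axis of carton and the y axis of drawer, either way round below 0.05 rad and x of carton_center in the frame of divider between 0.045 and 0.053 m and linear speed of carton below 0.02 m/s).
It fails at once if the carton is pushed by the robot with more than 25 N (dented) (contact force between any of the fingers, the arm and carton above 25 N).
It fails at once if the divider presses on the carton with more than 25 N (dented) (contact force between divider and carton above 25 N).
It fails at once if a glass or the food box is shifted by more than 20 mm (distance of any of glass0, glass1, glass2, foodbox from where it was at the start of the episode above 0.02 m).
It also fails if it takes over 67 s, if anything falls off the work surface, if the arm or the gripper's body presses on something with over 40 N, if the wrist force passes 120 N, or if a joint passes its speed limit or range.

### The arm

A 7-joint arm with a two-finger parallel gripper is mounted at the origin on the work surface. World frame = base frame: x ahead of the robot, y to its left, z up, the work surface at z = 0. Lengths are in m, angles in rad, forces in N, time in s.
With the tool pointing down it reaches from about 0.4 to 0.9 m from the base axis. Payload 5.5 kg.
Tool frame: the origin (TCP) lies midway between the tips of the shut fingers; the grasp point (between the pads) lies ctrl.grasp_offset behind it (ctrl.grasp_offset is the distance from the TCP to the grasp point, in m); z points along the fingers, y is the direction in which the jaws open and shut (so a half turn about z gives the same grasp; the last joint's range is limited). The gripper opens to 92 mm and grips with 3 to 60 N. Pads are 19 mm wide; open, the fingers measure 130 mm over their backs; the gripper's body (75 mm by 190 mm) begins 47 mm behind the grasp point.
Start: joints at [1.563, 0.501, -0.427, 1.55, 0.221, 1.138, -0.21], TCP at [0.174, -0.626, 0.192] pointing down, gripper open.
Joint ranges: [-2.88, 2.88], [-0.31, 2.03], [-1.54, 1.56], [0.2, 2.42], [-1.41, 4.55], [0.19, 2.02], [-2.57, 2.57]. Speed limits (rad/s): [2.57, 2.57, 3.14, 3.14, 3.14, 3.14, 3.14].

### API

Orientations are given as a rotation vector (axis times angle).
In Python, from cell import ctrl, read_camera, finder gives the robot as it stands.
- The arm moves only by the tool move_arm, never from a script. Its argument "targets" is a list of rows, each an object with "slide": the shift along the tool's x, y, z in cm, a list of three; "angular": the turn, a rotation vector about the tool's x, y, z in rad, a list of three; "claw": the opening, from 0 (shut) to 1 (fully open). In form: [{"slide": [tx, ty, tz], "angular": [ax, ay, az], "claw": claw}, ...]. A call has exactly 10 rows; each row shifts and turns the commanded pose from where the row before left it, along the tool's axes as they then stand; what a row does not reach is not made up. A row lasts 1/8 s, in which the tool goes at most 62.5 mm and 10.7 degrees, less where a joint would pass 70% of its speed; a pose out of reach is approached as far as the arm can. A call is refused whole if a number of a shift passes 6.25 or a number of a turn 0.188, either way. A call with a gripper value outside its range is refused whole. The fingers move at their own pace and stop on an object; "force" is the grip in N (left out, the last holds). Time passes only in rows, so rows that do not move let the fingers close, or fill a call up. It gives the time, the measured TCP pose, the force and the opening at its end, in the units of the state.
- ctrl.sense(): the state, without advancing time (a new reading comes with each control period).
- read_camera(name): name is "scene" or "top" or "wrist"; returns a dict with "pixels" (480x640x3 uint8, blue, green, red), "camera_matrix" (3x3 intrinsics, pixels), "k1" (the pictures are not rectified: a ray, as slopes to the right and down, at radius r is drawn at 1 + k1 r^2 times it, then the intrinsics apply), "world_to_cam" (4x4, takes a point from world to camera coordinates). Camera axes: x right, y down, z forward; pixel columns grow to the right and rows downward; lengths in m; the calibration is good to about 2 mm. A picture is of the moment at which its call begins. There is no depth.
- ctrl.hand_in(): hands the job in, once; it reports no verdict.
Trained networks look in a picture, given as the dict that the camera call returned (one of the last four; its "shot" number tells which), for a name from the list of things; names that differ only in an ending like _2 or _b are one class to them, and where a whole thing is asked for, a point or a joint stands for the part that bears it (a point fixed in the world has none). Each returns a list of dicts, best first, with "conf" (0 to 1); they miss things now and then, are a little off and sometimes report something else, mostly with a low value. They report only what shows in the picture. A call takes as long as a camera call. They do not tell look-alikes from the thing itself.
- finder.search_frame(picture, label): "box" ([left, top, right, bottom] in pixels, round what is visible of it).
- finder.landmark_of(picture, label): "position" ([column, row] in pixels: a listed point, or the origin of a listed thing).
The state is a dict: "time_s": time; "joints": joint angles; "qd": joint speeds; "joint_torque": joint torques, N m; "tcp_pos": TCP position; "orientation": TCP orientation; "force": force on the tool from outside, world axes, zero at the start; "ft_torque": the same for the moment, N m; "gripper_width": opening from 0.0 (shut) to 1.0 (fully open).
Only numpy, scipy, OpenCV 4.12 (cv2) and the standard library are available. Lean on these libraries where they do the work, as an engineer would, in place of code of your own. Each camera call takes 0.05 s, during which the arm holds its last target. There are 200 camera calls.

## Working session

There is one attempt and no reset: what is moved stays moved. The work goes in short steps, Python scripts to look and compute and a tool call to move; the robot and the scene stay as the last step left them, time stands still between calls to the robot, and variables do not carry over. Pictures are saved under pics/ and viewed, about 8 in all and at most 12, crops included, and the job is handed in when it is done.

Besides the shell and the picture viewer there is one more tool, called after "Request:" as a command line: name --argument value ..., lists and objects as JSON in quotes. move_arm: Moves the arm, as the interface text tells. Its arguments: {"type":"object","properties":{"targets":{"type":"array","items":{"type":"object","properties":{"slide":{"type":"array","items":{"type":"number"}},"angular":{"type":"array","items":{"type":"number"}},"claw":{"type":"number"}}}},"force":{"type":"number"}},"required":["targets"]}

```bash
mkdir -p pics; ls
cat > h.py <<'E'
import numpy as np, cv2
from scipy.spatial.transform import Rotation as R
from cell import ctrl, read_camera, finder
def ray(p,uv):
    K=p["camera_matrix"];K=np.array(K);d=np.array([(uv[0]-K[0,2])/K[0,0],(uv[1]-K[1,2])/K[1,1]])
    s=d.copy()
    for _ in range(20): s=d/(1+p["k1"]*(s@s))
    T=np.array(p["world_to_cam"]);Rm=T[:3,:3];o=-Rm.T@T[:3,3]
    v=Rm.T@np.array([s[0],s[1],1]);return o,v/np.linalg.norm(v)
def atz(p,uv,z):
    o,v=ray(p,uv);return o+v*(z-o[2])/v[2]
def proj(p,X):
    T=np.array(p["world_to_cam"]);c=T[:3,:3]@np.array(X)+T[:3,3];s=c[:2]/c[2];s=s*(1+p["k1"]*(s@s))
    K=np.array(p["camera_matrix"]);return K[:2,:2]@s+K[:2,2]
E
python3 - <<'E'
from h import *
s=ctrl.sense();print({k:np.round(v,3).tolist() for k,v in s.items()},ctrl.grasp_offset)
for n in("scene","top"):
    p=read_camera(n);cv2.imwrite(f"pics/{n}0.png",p["pixels"])
    print(n)
    for l in("drawer","notches","carton","carton_center","divider","glass0","foodbox"):
        print(l,[(np.round(d["position"]).tolist(),round(d["conf"],2)) for d in finder.landmark_of(p,l)][:4],[(np.round(d["box"]).tolist(),round(d["conf"],2)) for d in finder.search_frame(p,l)][:4] if l!="notches" else "")
E
```

```text
pics
{'time_s': 0.0, 'joints': [1.563, 0.502, -0.427, 1.551, 0.221, 1.138, -0.21], 'qd': [0.0, -0.0, 0.0, 0.002, -0.001, 0.001, 0.001], 'joint_torque': [0.0, -56.659, -5.816, -27.911, -0.069, 0.031, 0.0], 'tcp_pos': [0.174, -0.626, 0.191], 'orientation': [-3.111, -0.424, 0.0], 'force': [-0.299, 0.816, 0.203], 'ft_torque': [-0.034, -0.031, 0.004], 'gripper_width': 1.001} 0.0188
scene
drawer [([330.0, 297.0], 0.78)] [([225.0, 202.0, 453.0, 400.0], 0.71)]
notches [([314.0, 257.0], 0.25)] 
carton [([209.0, 387.0], 0.97), ([281.0, 295.0], 0.88), ([156.0, 242.0], 0.8), ([400.0, 190.0], 0.78)] [([119.0, 168.0, 176.0, 255.0], 0.91), ([137.0, 277.0, 246.0, 421.0], 0.85), ([376.0, 84.0, 442.0, 203.0], 0.68)]
carton_center [([149.0, 214.0], 0.77), ([277.0, 269.0], 0.74), ([400.0, 323.0], 0.68)] [([374.0, 82.0, 441.0, 206.0], 0.77), ([248.0, 219.0, 303.0, 314.0], 0.73), ([120.0, 171.0, 177.0, 258.0], 0.71), ([134.0, 276.0, 245.0, 427.0], 0.7)]
divider [([319.0, 258.0], 0.83)] [([241.0, 218.0, 390.0, 275.0], 0.63), ([374.0, 292.0, 434.0, 342.0], 0.39)]
glass0 [([294.0, 355.0], 0.88), ([328.0, 348
[... 570 characters left out ...]
8.0, 495.0, 385.0], 0.76), ([133.0, 276.0, 238.0, 358.0], 0.7)]
carton_center [([460.0, 352.0], 0.9), ([367.0, 235.0], 0.8), ([288.0, 173.0], 0.74)] [([432.0, 330.0, 493.0, 382.0], 0.8), ([134.0, 277.0, 238.0, 357.0], 0.76), ([345.0, 212.0, 394.0, 257.0], 0.72)]
divider [([326.0, 266.0], 0.82)] [([255.0, 253.0, 395.0, 275.0], 0.69), ([346.0, 216.0, 396.0, 259.0], 0.19)]
glass0 [([319.0, 173.0], 0.79), ([380.0, 183.0], 0.74), ([353.0, 176.0], 0.61), ([367.0, 243.0], 0.41)] [([307.0, 154.0, 332.0, 184.0], 0.91), ([367.0, 162.0, 396.0, 192.0], 0.7), ([340.0, 159.0, 366.0, 188.0], 0.57)]
foodbox [([287.0, 173.0], 0.92)] [([266.0, 152.0, 306.0, 191.0], 0.97), ([306.0, 156.0, 333.0, 189.0], 0.41)]
```

Run:
```python
from h import *
p=read_camera("top")
print("drawer",atz(p,(331,221),0),"notch",atz(p,(330,209),.008),"carton",atz(p,(363,244),.008),"cc",atz(p,(367,235),.118),"div",atz(p,(326,266),.008),"fb",atz(p,(287,173),.008))
T=np.array(p["world_to_cam"]);print(np.round(T,3), np.array(p["camera_matrix"]))
c=cv2.resize(p["pixels"][120:400,120:540],(800,533),interpolation=cv2.INTER_CUBIC);cv2.imwrite("pics/t1.png",c)
c=cv2.resize(p["pixels"][130:310,240:420],(600,600),interpolation=cv2.INTER_CUBIC);cv2.imwrite("pics/t2.png",c)
```

```text
drawer [0.54743284 0.01622605 0.        ] notch [0.58156097 0.01813723 0.008     ] carton [ 0.47652288 -0.0739944   0.008     ] cc [ 0.48959577 -0.07793841  0.118     ] div [0.41610963 0.03448201 0.008     ] fb [0.69214683 0.14104103 0.008     ]
[[-0.028 -0.999 -0.017  0.057]
 [-0.995  0.029 -0.099  0.477]
 [ 0.099  0.014 -0.995  1.384]
 [ 0.     0.     0.     1.   ]] [[493.14451239   0.         322.08661124]
 [  0.         493.14451239 243.91225318]
 [  0.           0.           1.        ]]
```

View pics/scene0.png

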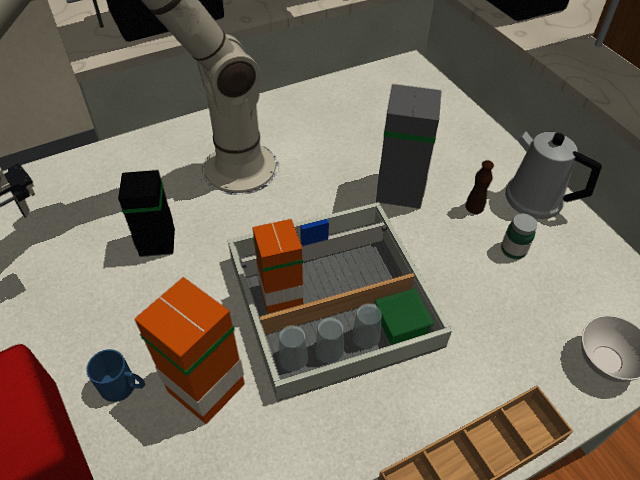

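View pics/t2.png

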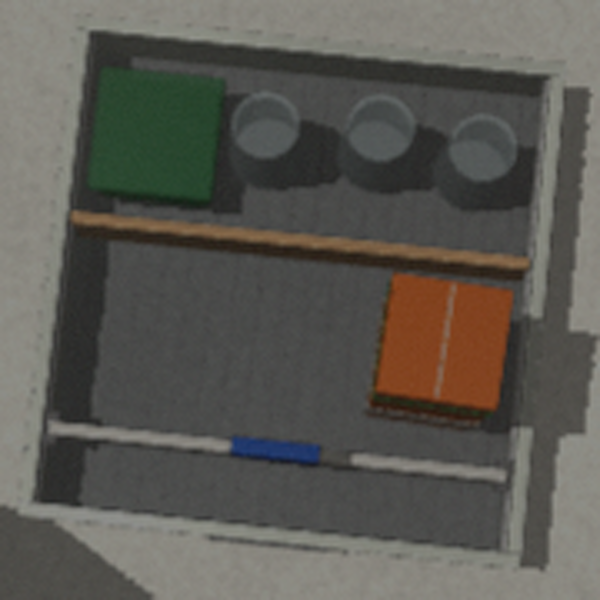

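The candidates in the scene image are orange in the drawer (278,265), large orange outside it (190,350), black (147,212) and grey (408,145). Black and grey are excluded, and the smaller orange one stands in the bay, so that is the carton. The crop confirms it: top at (440,340), blue tab at (275,449), partition running from (75,218) to (525,265).

Run:
```python
from h import *
p=read_camera("top")
def w(u,v,z): return atz(p,(240+u*180/600-0.35,130+v*180/600-0.35),z)
rim=[w(*c,.075) for c in((90,30),(562,65),(520,565),(33,503))]
print("rim",np.round(rim,3)); 
r=np.array(rim)[:,:2]
print([round(np.linalg.norm(r[i]-r[(i+1)%4]),3) for i in range(4)])
def ang(a,b): d=a-b; return np.arctan2(d[1],d[0])
# +y drawer: right->left ; yaw
for a,b in((0,1),(3,2)): print("yaw from y", ang(r[a],r[b])-np.pi/2)
for a,b in((0,3),(1,2)): print("yaw from x", ang(r[a],r[b]))
cen=r.mean(0);print("centre",cen)
part=[w(*c,.076)[:2] for c in((72,218),(527,262))];print("part",part,ang(*part)-np.pi/2)
div=[w(*c,.074)[:2] for c in((48,429),(505,475))];print("div",div,ang(*div)-np.pi/2)
tab=[w(*c,.138)[:2] for c in((233,441),(320,453))];print("tab",tab)
ct=np.array([w(*c,.228)[:2] for c in((394,273),(514,290),(500,409),(376,400))]);print("carton top",ct.round(3),ct.mean(0),[round(np.linalg.norm(ct[i]-ct[(i+1)%4]),3) for i in range(4)])
yaw=np.mean([ang(part[0],part[1])-np.pi/2,ang(div[0],div[1])-np.pi/2,ang(r[0],r[1])-np.pi/2,ang(r[3],r[2])-np.pi/2])
Rm=np.array([[np.cos(yaw),-np.sin(yaw)],[np.sin(yaw),np.cos(yaw)]])
f=lambda q:(np.array(q)-cen)@Rm
print("yaw",yaw,"drawer frame: part",f(part),"div",f(div),"tab",f(tab),"carton",f(ct))
s=ctrl.sense();print(R.from_rotvec(s["orientation"]).as_matrix().round(3))
```

```text
rim [[ 0.776  0.191  0.075]
 [ 0.732 -0.205  0.075]
 [ 0.317 -0.152  0.075]
 [ 0.379  0.244  0.075]]
[np.float64(0.398), np.float64(0.418), np.float64(0.401), np.float64(0.401)]
yaw from y -0.10911096860296676
yaw from y -0.15377906483070447
yaw from x -0.13425565112094945
yaw from x -0.1258602385662314
centre [0.55090479 0.01943816]
part [array([0.61496104, 0.20837947]), array([ 0.56620735, -0.16856814])] -0.1286240568276018
div [array([0.43924748, 0.23125512]), array([ 0.39065983, -0.1433671 ])] -0.12897774063245593
tab [array([0.42082954, 0.0761683 ]), array([0.409461  , 0.00824062])]
carton top [[ 0.535 -0.049]
 [ 0.52  -0.137]
 [ 0.433 -0.123]
 [ 0.442 -0.033]] [ 0.48261104 -0.08530268] [np.float64(0.089), np.float64(0.088), np.float64(0.09), np.float64(0.095)]
yaw -0.13012295772343224 drawer frame: part [[ 0.03899843  0.19565568]
 [ 0.03956815 -0.18443128]] div [[-0.13819789  0.19553804]
 [-0.13776527 -0.18222165]] tab [[-0.13633666  0.03937249]
 [-0.13879506 -0.02945606]] carton [[-0.0064466  -0.07000091]
 [-0.01030196 -0.15869152]
 [-0.09860306 -0.15630082]
 [-0.10115091 -0.06587428]]
[[ 0.964  0.268  0.   ]
 [ 0.268 -0.964  0.   ]
 [ 0.    -0.    -1.   ]]
```

Request:
move_arm --targets '[{"slide": [0,0,-3],"angular": [0,0,0.1],"claw": 0},{"slide": [0,0,-3],"angular": [0,0,0.1],"claw": 0},{"slide": [0,0,-3],"angular": [0,0,0.1],"claw": 0},{"slide": [0,0,-3],"angular": [0,0,0.1],"claw": 0},{"slide": [2,-4,0],"angular": [0,0,0],"claw": 0},{"slide": [2,-4,0],"angular": [0,0,0],"claw": 0},{"slide": [2,-4,0],"angular": [0,0,0],"claw": 0},{"slide": [2,-4,0],"angular": [0,0,0],"claw": 0},{"slide": [2,-4,0],"angular": [0,0,0],"claw": 0},{"slide": [2,-4,0],"angular": [0,0,0],"claw": 0}]' --force 20

```text
time_s: 2.75
tcp_pos: [0.3246, -0.4024, 0.3119]
orientation: [3.134, -0.203, 0.0]
force: [0.7, -0.3, 1.0]
gripper_width: 0.006
```

Request:
move_arm --targets '[{"slide": [1.9,-3.9,0],"angular": [0,0,0],"claw": 0},{"slide": [1.9,-3.9,0],"angular": [0,0,0],"claw": 0},{"slide": [1.9,-3.9,0],"angular": [0,0,0],"claw": 0},{"slide": [1.9,-3.9,0],"angular": [0,0,0],"claw": 0},{"slide": [1.9,-3.9,0],"angular": [0,0,0],"claw": 0},{"slide": [1.9,-3.9,0],"angular": [0,0,0],"claw": 0},{"slide": [0,0,4.2],"angular": [0,0,0],"claw": 0},{"slide": [0,0,4.2],"angular": [0,0,0],"claw": 0},{"slide": [0,0,4.2],"angular": [0,0,0],"claw": 0},{"slide": [0,0,0],"angular": [0,0,0],"claw": 0}]'

```text
time_s: 4.0
tcp_pos: [0.4644, -0.1854, 0.1831]
orientation: [-3.132, 0.202, 0.009]
force: [0.5, -0.6, 0.0]
gripper_width: 0.002
```

Run:
```python
from h import *
p=read_camera("scene");cv2.imwrite("pics/s2.png",cv2.resize(p["pixels"][120:360,170:490],(800,600),interpolation=cv2.INTER_CUBIC))
s=ctrl.sense();print(s["tcp_pos"],s["force"])
```

```text
[ 0.46636057 -0.18593583  0.18533154] [0.83666568 0.52935551 0.38057397]
```

View pics/s2.png

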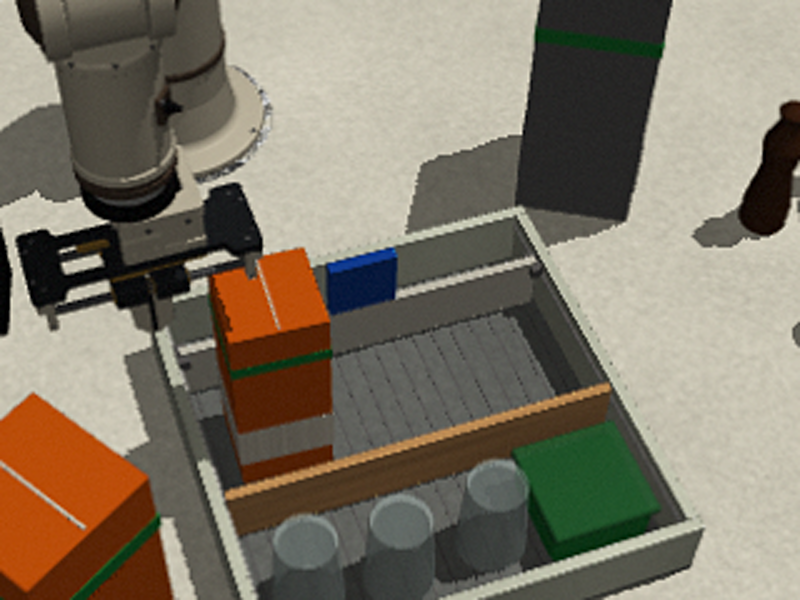

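Request:
move_arm --targets '[{"slide": [0,-0.7,0],"angular": [0,0,0],"claw": 0},{"slide": [0,-0.7,0],"angular": [0,0,0],"claw": 0},{"slide": [0,-0.7,0],"angular": [0,0,0],"claw": 0},{"slide": [0,-0.7,0],"angular": [0,0,0],"claw": 0},{"slide": [0,-0.2,0],"angular": [0,0,0],"claw": 0},{"slide": [0,-0.2,0],"angular": [0,0,0],"claw": 0},{"slide": [0,-0.2,0],"angular": [0,0,0],"claw": 0},{"slide": [0,-0.2,0],"angular": [0,0,0],"claw": 0},{"slide": [0,0,0],"angular": [0,0,0],"claw": 0},{"slide": [0,0,0],"angular": [0,0,0],"claw": 0}]'

```text
time_s: 5.3
tcp_pos: [0.4716, -0.1508, 0.1856]
orientation: [3.135, -0.203, 0.0]
force: [-0.1, 0.3, 0.2]
gripper_width: 0.005
```

Run:
```python
from h import *
p=read_camera("scene");cv2.imwrite("pics/s3.png",cv2.resize(p["pixels"][180:330,170:370],(800,600),interpolation=cv2.INTER_CUBIC))
s=ctrl.sense();print(s["tcp_pos"],s["force"])
```

```text
[ 0.47161225 -0.1508397   0.18559674] [ 0.37207928 -0.56653129  0.38491284]
```

View pics/s3.png

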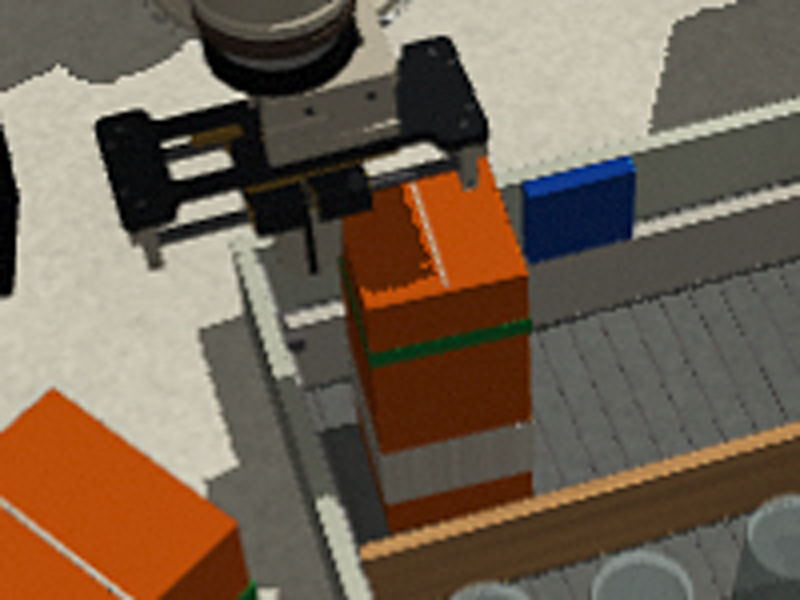

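Request:
move_arm --targets '[{"slide": [0,0,-1],"angular": [0,0,0],"claw": 0},{"slide": [0,-0.5,-0.22],"angular": [0,0,0],"claw": 0},{"slide": [0,-0.5,-0.22],"angular": [0,0,0],"claw": 0},{"slide": [0,-0.5,-0.22],"angular": [0,0,0],"claw": 0},{"slide": [0,-0.5,-0.22],"angular": [0,0,0],"claw": 0},{"slide": [0,-0.5,-0.22],"angular": [0,0,0],"claw": 0},{"slide": [0,-0.5,-0.22],"angular": [0,0,0],"claw": 0},{"slide": [0,-0.5,-0.22],"angular": [0,0,0],"claw": 0},{"slide": [0,-0.5,-0.2],"angular": [0,0,0],"claw": 0},{"slide": [0,-0.5,-0.2],"angular": [0,0,0],"claw": 0}]'

```text
time_s: 6.6
tcp_pos: [0.4775, -0.1058, 0.2152]
orientation: [3.135, -0.203, 0.0]
force: [-0.1, -0.3, 0.8]
gripper_width: 0.009
```

Run:
```python
from h import *
p=read_camera("scene");cv2.imwrite("pics/s4.png",cv2.resize(p["pixels"][180:330,170:370],(800,600),interpolation=cv2.INTER_CUBIC))
s=ctrl.sense();print(s["tcp_pos"],s["force"])
```

```text
[ 0.47777925 -0.10491308  0.21545246] [0.05913849 1.63865639 0.28329207]
```

View pics/s4.png

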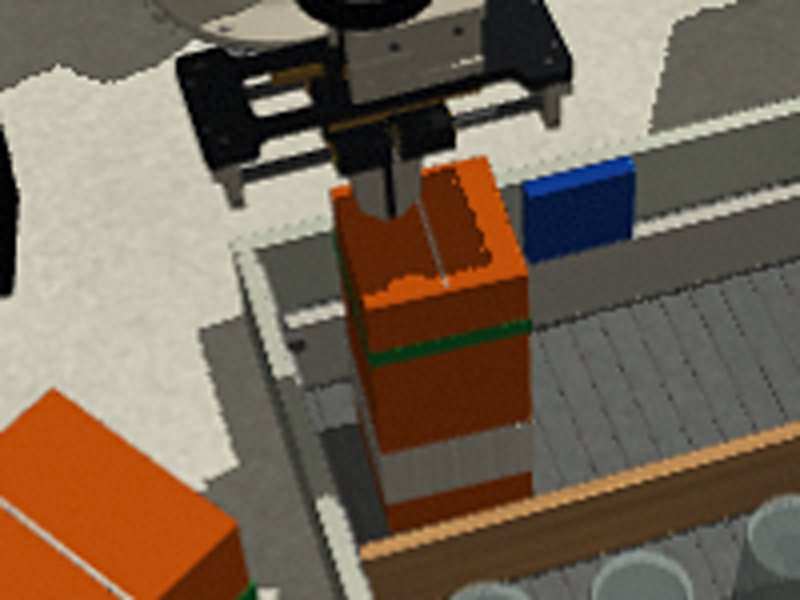

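Run:
```python
from h import *
s=ctrl.sense();t=read_camera("top");p=read_camera("scene")
def tri(a,b):
    o1,v1=ray(t,a);o2,v2=ray(p,b);A=np.stack([v1,-v2],1);k=np.linalg.lstsq(A,o2-o1,rcond=None)[0]
    q1,q2=o1+v1*k[0],o2+v2*k[1];return ((q1+q2)/2).round(4),np.linalg.norm(q1-q2).round(4)
f=lambda u,v:(240+u*.3-.35,130+v*.3-.35)
g=lambda u,v:(170+u/4-.4,180+v/4-.4)
print("+x+y",tri(f(394,273),g(527,275)),"+x-y",tri(f(514,290),g(366,308)),"-x+y",tri(f(376,400),g(486,158)))
print("+x-y bottom",atz(p,g(390,530),.008),"+x+y bottom",atz(p,g(532,495),.008))
tc=s["tcp_pos"];u=proj(p,tc);print("tcp",tc,"scene crop",(u-[170,180])*4,"top px",proj(t,tc))
for X in ([.482,-.083,.228],): print((proj(p,X)-[170,180])*4)
c=t["pixels"][190:290,330:430];cv2.imwrite("pics/t5.png",cv2.resize(c,(600,600),interpolation=cv2.INTER_CUBIC))
```

```text
+x+y (array([ 0.536 , -0.0494,  0.2243]), np.float64(0.0002)) +x-y (array([ 0.5203, -0.1367,  0.2271]), np.float64(0.0001)) -x+y (array([ 0.4435, -0.032 ,  0.2181]), np.float64(0.0028))
+x-y bottom [ 0.51743821 -0.13593827  0.008     ] +x+y bottom [ 0.53304158 -0.04790482  0.008     ]
tcp [ 0.47777925 -0.10491308  0.21545246] scene crop [388.213087   245.12181006] top px [381.03640821 234.81309266]
[426.80830443 221.85133313]
```

View pics/t5.png

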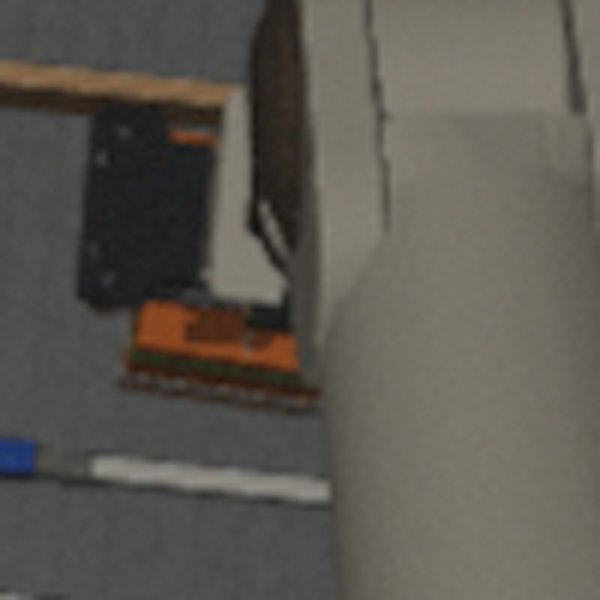

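Run:
```python
from h import *
p=read_camera("scene");s=ctrl.sense()
print("s3",(proj(p,[.4716,-.1508,.1856])-[170,180])*4,"s2",(proj(p,[.4664,-.1859,.1853])-[170,120])*2.5)
w=read_camera("wrist");cv2.imwrite("pics/w5.png",w["pixels"]);print(np.round(np.array(w["world_to_cam"]),3).tolist(),proj(w,s["tcp_pos"]))
print([round(x,3) for x in s["joints"]], s["gripper_width"])
```

```text
s3 [311.01824802 300.55541827] s2 [155.32347815 347.8221753 ]
[[-0.129, -0.992, 0.002, -0.044], [-0.95, 0.124, 0.287, 0.424], [-0.285, 0.035, -0.958, 0.553], [0.0, 0.0, 0.0, 1.0]] [319.43911569 280.13255239]
[np.float64(0.823), np.float64(0.221), np.float64(-0.747), np.float64(1.91), np.float64(0.171), np.float64(1.074), np.float64(-1.693)] 0.003736993008090255
```

View pics/w5.png

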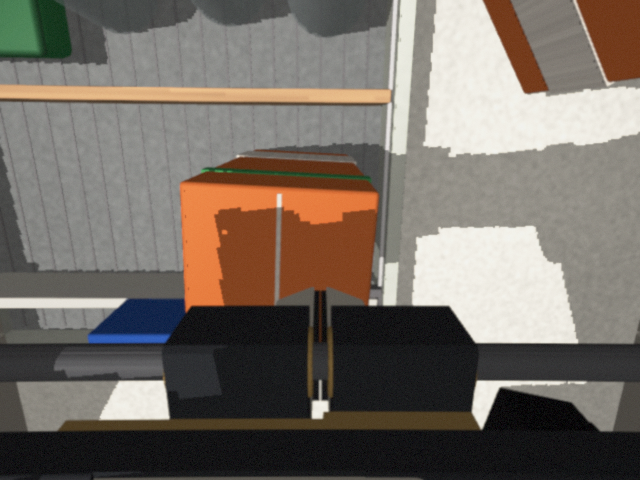

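The fingertips sit about 28 mm higher than the TCP reading: at crop (390,218) against a predicted (388,245) in s4, and likewise in s3. They passed over the carton without touching it. I'll back off, go lower, and push with that offset allowed for.

Request:
move_arm --targets '[{"slide": [0,3.1,0],"angular": [0,0,0],"claw": 0},{"slide": [0,3.1,0],"angular": [0,0,0],"claw": 0},{"slide": [0,0,0],"angular": [0,0,0],"claw": 0},{"slide": [0,0,2.4],"angular": [0,0,0],"claw": 0},{"slide": [0,0,2.4],"angular": [0,0,0],"claw": 0},{"slide": [0,0,0],"angular": [0,0,0],"claw": 0},{"slide": [0,-0.4,0],"angular": [0,0,0],"claw": 0},{"slide": [0,-0.4,0],"angular": [0,0,0],"claw": 0},{"slide": [0,-0.2,0],"angular": [0,0,0],"claw": 0},{"slide": [0,0,0],"angular": [0,0,0],"claw": 0}]'

```text
time_s: 8.1
tcp_pos: [0.471, -0.1575, 0.1675]
orientation: [3.135, -0.202, 0.001]
force: [0.7, 0.1, 0.2]
gripper_width: 0.006
```

Request:
move_arm --targets '[{"slide": [0,-0.5,-0.2],"angular": [0,0,0],"claw": 0},{"slide": [0,-0.5,-0.22],"angular": [0,0,0],"claw": 0},{"slide": [0,-0.5,-0.22],"angular": [0,0,0],"claw": 0},{"slide": [0,-0.5,-0.22],"angular": [0,0,0],"claw": 0},{"slide": [0,-0.5,-0.22],"angular": [0,0,0],"claw": 0},{"slide": [0,-0.5,-0.22],"angular": [0,0,0],"claw": 0},{"slide": [0,-0.5,-0.18],"angular": [0,0,0],"claw": 0},{"slide": [0,-0.5,-0.16],"angular": [0,0,0],"claw": 0},{"slide": [0,0,0],"angular": [0,0,0],"claw": 0},{"slide": [0,0,0],"angular": [0,0,0],"claw": 0}]'

```text
time_s: 9.35
tcp_pos: [0.4759, -0.1182, 0.1834]
orientation: [3.135, -0.203, -0.0]
force: [0.2, -0.3, 0.6]
gripper_width: 0.008
```

Run:
```python
from h import *
p=read_camera("scene");cv2.imwrite("pics/s6.png",cv2.resize(p["pixels"][180:330,170:370],(800,600),interpolation=cv2.INTER_CUBIC))
s=ctrl.sense();print(s["tcp_pos"],s["force"])
```

```text
[ 0.47583765 -0.1182471   0.18338337] [-0.27294134  0.07115646  0.16710425]
```

View pics/s6.png

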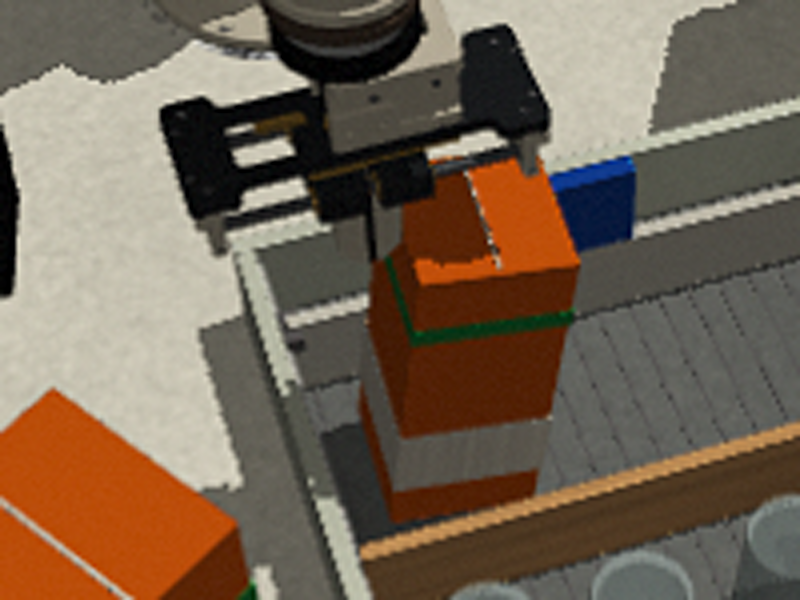

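The carton is tipping: its top has moved right from (527,275) to (578,265) and its base hasn't shifted. I'll keep pushing along the arc.

Request:
move_arm --targets '[{"slide": [0,-0.6,-0.17],"angular": [0,0,0],"claw": 0},{"slide": [0,-0.6,-0.16],"angular": [0,0,0],"claw": 0},{"slide": [0,-0.6,-0.14],"angular": [0,0,0],"claw": 0},{"slide": [0,-0.6,-0.12],"angular": [0,0,0],"claw": 0},{"slide": [0,-0.6,-0.1],"angular": [0,0,0],"claw": 0},{"slide": [0,-0.6,-0.08],"angular": [0,0,0],"claw": 0},{"slide": [0,-0.6,-0.05],"angular": [0,0,0],"claw": 0},{"slide": [0,-0.6,-0.02],"angular": [0,0,0],"claw": 0},{"slide": [0,-0.6,0],"angular": [0,0,0],"claw": 0},{"slide": [0,-0.6,0],"angular": [0,0,0],"claw": 0}]'

```text
time_s: 10.65
tcp_pos: [0.4836, -0.058, 0.1918]
orientation: [-3.135, 0.203, 0.0]
force: [0.1, 0.1, -0.3]
gripper_width: 0.007
```

Request:
move_arm --targets '[{"slide": [0,-0.6,0],"angular": [0,0,0],"claw": 0},{"slide": [0,-0.6,0],"angular": [0,0,0],"claw": 0},{"slide": [0,-0.6,0],"angular": [0,0,0],"claw": 0},{"slide": [0,0,0],"angular": [0,0,0],"claw": 0},{"slide": [0,0,0],"angular": [0,0,0],"claw": 0},{"slide": [0,0,0],"angular": [0,0,0],"claw": 0},{"slide": [0,0,0],"angular": [0,0,0],"claw": 0},{"slide": [0,0,0],"angular": [0,0,0],"claw": 0},{"slide": [0,0,0],"angular": [0,0,0],"claw": 0},{"slide": [0,0,0],"angular": [0,0,0],"claw": 0}]'

```text
time_s: 11.9
tcp_pos: [0.486, -0.0406, 0.1918]
orientation: [3.135, -0.203, 0.0]
force: [0.3, -0.7, -0.1]
gripper_width: 0.006
```

Run:
```python
from h import *
p=read_camera("scene");cv2.imwrite("pics/s7.png",cv2.resize(p["pixels"][180:405,170:470],(800,600),interpolation=cv2.INTER_CUBIC))
s=ctrl.sense();print(s["tcp_pos"],s["force"])
```

```text
[ 0.4859637  -0.04064212  0.19185098] [ 0.47642487  0.22801857 -0.48708787]
```

View pics/s7.png

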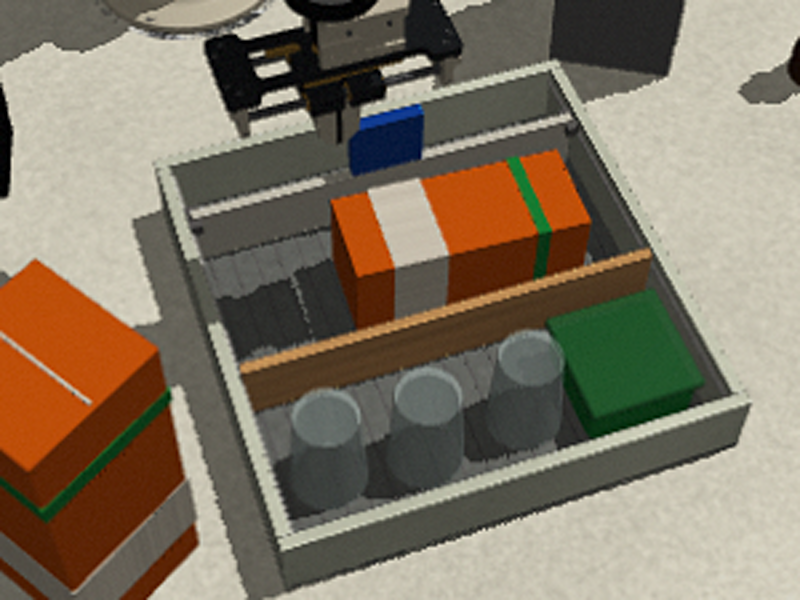

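The carton lies flat along the bay, with its top face spanning (335,200) to (590,220) and the divider still nearer the robot. Next I'll move behind the tab at (387,140).

Request:
move_arm --targets '[{"slide": [-4.3,-2.4,0],"angular": [0,0,0],"claw": 0},{"slide": [-4.3,-2.4,0],"angular": [0,0,0],"claw": 0},{"slide": [-4.3,-2.4,0],"angular": [0,0,0],"claw": 0},{"slide": [0,0,0],"angular": [0,0,0],"claw": 0},{"slide": [0,0,3.6],"angular": [0,0,0],"claw": 0},{"slide": [0,0,3.6],"angular": [0,0,0],"claw": 0},{"slide": [0,0,3.6],"angular": [0,0,0],"claw": 0},{"slide": [0,0,0],"angular": [0,0,0],"claw": 0},{"slide": [0,0,0],"angular": [0,0,0],"claw": 0},{"slide": [0,0,0],"angular": [0,0,0],"claw": 0}]'

```text
time_s: 13.2
tcp_pos: [0.3689, 0.0473, 0.0852]
orientation: [3.135, -0.203, 0.005]
force: [-1.0, -0.5, 0.6]
gripper_width: 0.005
```

Run:
```python
from h import *
s=ctrl.sense();print(s["tcp_pos"],s["force"])
t=read_camera("top")
p=read_camera("scene");a=cv2.resize(p["pixels"][180:300,230:390],(400,300),interpolation=cv2.INTER_CUBIC)
b=cv2.resize(t["pixels"][130:310,240:420],(400,400),interpolation=cv2.INTER_CUBIC)
o=np.zeros((400,800,3),np.uint8);o[:300,:400]=a;o[:,400:]=b;cv2.imwrite("pics/c8.png",o)
```

```text
[0.36892976 0.0472693  0.08516555] [-0.97072758 -0.50419281  0.6105027 ]
```

View pics/c8.png

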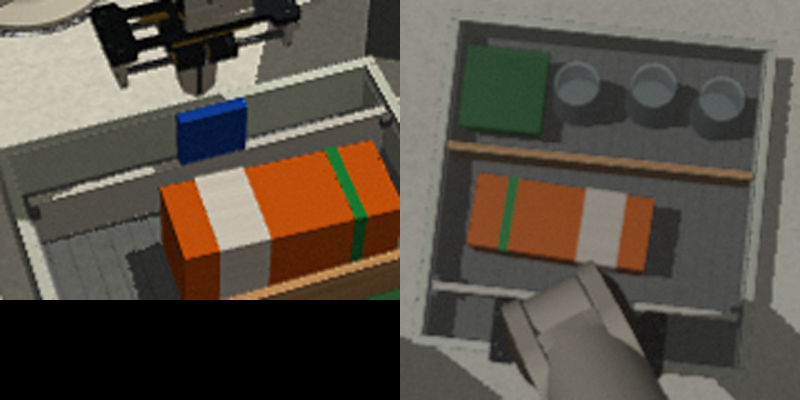

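Run:
```python
from h import *
p=read_camera("scene")
for z in(.085,.113,.13,.14): print(z,(proj(p,[.3689,.0473,z])-[230,180])*2.5)
for d in(-.035,.035):
  for z in(.074,.138): print("tab",d,z,(proj(p,[.4135+.13*d,.043+.99*d,z])-[230,180])*2.5)
```

```text
0.085 [193.90895291 111.70866241]
0.113 [193.78527963  93.15879227]
0.13 [193.70898227  81.62313709]
0.14 [193.66366987  74.73836935]
tab -0.035 0.074 [176.86485431 158.57456215]
tab -0.035 0.138 [175.95452233 116.19863065]
tab 0.035 0.074 [242.25370974 141.33427613]
tab 0.035 0.138 [243.67136534  98.82911909]
```

The tip is at about 0.112 m and centred on the tab, with roughly 26 mm to contact. I'll advance.

Request:
move_arm --targets '[{"slide": [0.7,0,0],"angular": [0,0,0],"claw": 0},{"slide": [0.7,0,0],"angular": [0,0,0],"claw": 0},{"slide": [0.3,0,0],"angular": [0,0,0],"claw": 0},{"slide": [0.2,0,0],"angular": [0,0,0],"claw": 0},{"slide": [0.2,0,0],"angular": [0,0,0],"claw": 0},{"slide": [0.2,0,0],"angular": [0,0,0],"claw": 0},{"slide": [0.2,0,0],"angular": [0,0,0],"claw": 0},{"slide": [0.2,0,0],"angular": [0,0,0],"claw": 0},{"slide": [0.2,0,0],"angular": [0,0,0],"claw": 0},{"slide": [0.2,0,0],"angular": [0,0,0],"claw": 0}]'

```text
time_s: 14.6
tcp_pos: [0.3973, 0.0434, 0.0837]
orientation: [3.135, -0.203, -0.003]
force: [-3.6, 0.6, 1.4]
gripper_width: 0.006
```

Request:
move_arm --targets '[{"slide": [0.2,0,0],"angular": [0,0,0],"claw": 0},{"slide": [0.2,0,0],"angular": [0,0,0],"claw": 0},{"slide": [0.2,0,0],"angular": [0,0,0],"claw": 0},{"slide": [0.2,0,0],"angular": [0,0,0],"claw": 0},{"slide": [0.2,0,0],"angular": [0,0,0],"claw": 0},{"slide": [0.2,0,0],"angular": [0,0,0],"claw": 0},{"slide": [0.2,0,0],"angular": [0,0,0],"claw": 0},{"slide": [0.2,0,0],"angular": [0,0,0],"claw": 0},{"slide": [0.2,0,0],"angular": [0,0,0],"claw": 0},{"slide": [0.2,0,0],"angular": [0,0,0],"claw": 0}]'

```text
time_s: 15.85
tcp_pos: [0.418, 0.0407, 0.0838]
orientation: [3.135, -0.203, -0.0]
force: [-3.5, -0.9, -2.6]
gripper_width: 0.005
```

Request:
move_arm --targets '[{"slide": [0.2,0,0],"angular": [0,0,0],"claw": 0},{"slide": [0.2,0,0],"angular": [0,0,0],"claw": 0},{"slide": [0.2,0,0],"angular": [0,0,0],"claw": 0},{"slide": [0.2,0,0],"angular": [0,0,0],"claw": 0},{"slide": [0.2,0,0],"angular": [0,0,0],"claw": 0},{"slide": [0.2,0,0],"angular": [0,0,0],"claw": 0},{"slide": [0.2,0,0],"angular": [0,0,0],"claw": 0},{"slide": [0.2,0,0],"angular": [0,0,0],"claw": 0},{"slide": [0.2,0,0],"angular": [0,0,0],"claw": 0},{"slide": [0.2,0,0],"angular": [0,0,0],"claw": 0}]'

```text
time_s: 17.1
tcp_pos: [0.4377, 0.0382, 0.0839]
orientation: [3.135, -0.203, -0.0]
force: [-4.3, -2.1, 1.1]
gripper_width: 0.003
```

Run:
```python
from h import *
s=ctrl.sense();print(s["tcp_pos"],s["force"])
p=read_camera("scene");a=cv2.resize(p["pixels"][190:310,230:430],(800,480),interpolation=cv2.INTER_CUBIC)
cv2.imwrite("pics/s9.png",a)
```

```text
[0.43767795 0.03815798 0.08385774] [-4.27356579 -2.07584246  1.11671691]
```

View pics/s9.png

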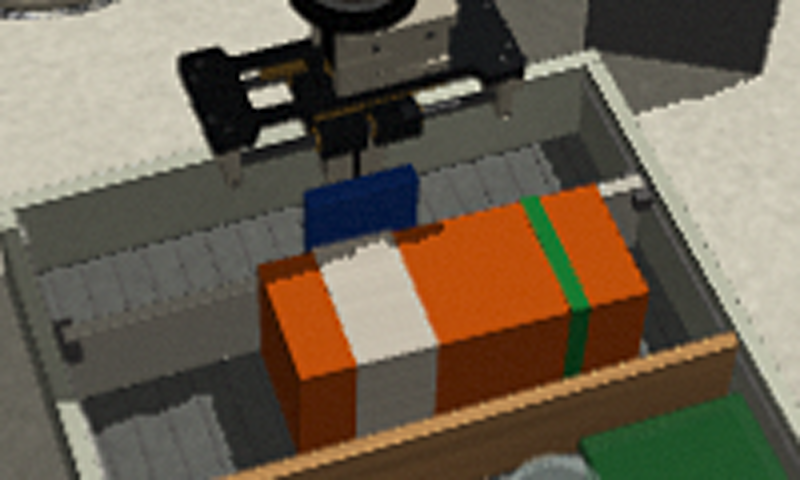

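Request:
move_arm --targets '[{"slide": [0.2,0,0],"angular": [0,0,0],"claw": 0},{"slide": [0.2,0,0],"angular": [0,0,0],"claw": 0},{"slide": [0.2,0,0],"angular": [0,0,0],"claw": 0},{"slide": [0.2,0,0],"angular": [0,0,0],"claw": 0},{"slide": [0.2,0,0],"angular": [0,0,0],"claw": 0},{"slide": [0.2,0,0],"angular": [0,0,0],"claw": 0},{"slide": [0.2,0,0],"angular": [0,0,0],"claw": 0},{"slide": [0.2,0,0],"angular": [0,0,0],"claw": 0},{"slide": [0.1,0,0],"angular": [0,0,0],"claw": 0},{"slide": [0.1,0,0],"angular": [0,0,0],"claw": 0}]'

```text
time_s: 18.4
tcp_pos: [0.4551, 0.0357, 0.0838]
orientation: [3.134, -0.203, -0.002]
force: [-6.2, -1.6, 2.6]
gripper_width: 0.002
```

Run:
```python
from h import *
s=ctrl.sense();print(s["tcp_pos"],s["force"])
p=read_camera("scene");a=cv2.resize(p["pixels"][190:310,230:430],(800,480),interpolation=cv2.INTER_CUBIC)
cv2.imwrite("pics/s10.png",a)
```

```text
[0.45511564 0.0357456  0.08383721] [-6.19858284 -1.63171229  2.62114554]
```

View pics/s10.png

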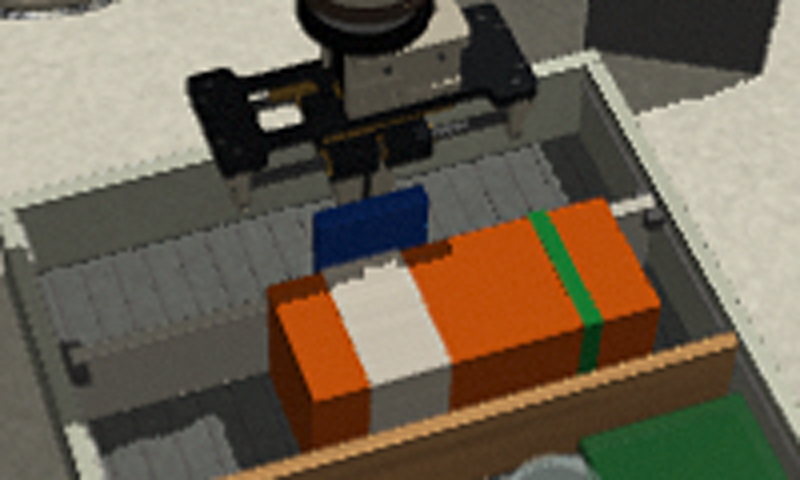

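The carton is pressed evenly by the divider and still shows a gap to the partition. I'll work out that gap from the edges.

Run:
```python
from h import *
p=read_camera("scene");cen=np.array([.551,.0194]);y=-.13
Rm=np.array([[np.cos(y),-np.sin(y)],[np.sin(y),np.cos(y)]])
f=lambda u,v,z:((atz(p,(230+u/4-.4,190+v/4-.4),z)[:2]-cen)@Rm).round(4)
print("carton +x edge",f(312,401,.098),f(658,308,.098),"-x edge",f(270,287,.098),f(604,200,.098))
print("partition near top edge",f(240,471,.076),f(735,337,.076),"tab top",f(314,213,.138),f(427,187,.138))
print("div ends",f(75,350,.074),f(650,198,.074))
```

```text
carton +x edge [ 0.017  -0.0646] [0.0208 0.1521] -x edge [-0.0701 -0.0613] [-0.0674  0.1553]
partition near top edge [ 0.0351 -0.1145] [0.0417 0.1965] tab top [-0.0844 -0.0285] [-0.0815  0.0419]
div ends [-0.0808 -0.181 ] [-0.0774  0.194 ]
```

The gap is about 19 mm and the carton is square to the partition. I'll push 12 mm, then creep.

Request:
move_arm --targets '[{"slide": [0.15,0,0],"angular": [0,0,0],"claw": 0},{"slide": [0.15,0,0],"angular": [0,0,0],"claw": 0},{"slide": [0.15,0,0],"angular": [0,0,0],"claw": 0},{"slide": [0.15,0,0],"angular": [0,0,0],"claw": 0},{"slide": [0.15,0,0],"angular": [0,0,0],"claw": 0},{"slide": [0.15,0,0],"angular": [0,0,0],"claw": 0},{"slide": [0.1,0,0],"angular": [0,0,0],"claw": 0},{"slide": [0.1,0,0],"angular": [0,0,0],"claw": 0},{"slide": [0.05,0,0],"angular": [0,0,0],"claw": 0},{"slide": [0.05,0,0],"angular": [0,0,0],"claw": 0}]'

```text
time_s: 19.75
tcp_pos: [0.4671, 0.0341, 0.0838]
orientation: [3.134, -0.203, -0.001]
force: [-6.1, -2.7, 2.6]
gripper_width: 0.005
```

Request:
move_arm --targets '[{"slide": [0.02,0,0],"angular": [0,0,0],"claw": 0},{"slide": [0.02,0,0],"angular": [0,0,0],"claw": 0},{"slide": [0.02,0,0],"angular": [0,0,0],"claw": 0},{"slide": [0.02,0,0],"angular": [0,0,0],"claw": 0},{"slide": [0.02,0,0],"angular": [0,0,0],"claw": 0},{"slide": [0.02,0,0],"angular": [0,0,0],"claw": 0},{"slide": [0.02,0,0],"angular": [0,0,0],"claw": 0},{"slide": [0.02,0,0],"angular": [0,0,0],"claw": 0},{"slide": [0.02,0,0],"angular": [0,0,0],"claw": 0},{"slide": [0.02,0,0],"angular": [0,0,0],"claw": 0}]'

```text
time_s: 21.0
tcp_pos: [0.4691, 0.0339, 0.0838]
orientation: [3.135, -0.203, -0.001]
force: [-6.1, -1.7, 2.1]
gripper_width: 0.007
```

Request:
move_arm --targets '[{"slide": [0.02,0,0],"angular": [0,0,0],"claw": 0},{"slide": [0.02,0,0],"angular": [0,0,0],"claw": 0},{"slide": [0.02,0,0],"angular": [0,0,0],"claw": 0},{"slide": [0.02,0,0],"angular": [0,0,0],"claw": 0},{"slide": [0.02,0,0],"angular": [0,0,0],"claw": 0},{"slide": [0.02,0,0],"angular": [0,0,0],"claw": 0},{"slide": [0.02,0,0],"angular": [0,0,0],"claw": 0},{"slide": [0.02,0,0],"angular": [0,0,0],"claw": 0},{"slide": [0.02,0,0],"angular": [0,0,0],"claw": 0},{"slide": [0.02,0,0],"angular": [0,0,0],"claw": 0}]'

```text
time_s: 22.25
tcp_pos: [0.4711, 0.0336, 0.0838]
orientation: [3.134, -0.203, -0.001]
force: [-6.4, -2.1, 2.4]
gripper_width: 0.005
```

Request:
move_arm --targets '[{"slide": [0.02,0,0],"angular": [0,0,0],"claw": 0},{"slide": [0.02,0,0],"angular": [0,0,0],"claw": 0},{"slide": [0.02,0,0],"angular": [0,0,0],"claw": 0},{"slide": [0.02,0,0],"angular": [0,0,0],"claw": 0},{"slide": [0.02,0,0],"angular": [0,0,0],"claw": 0},{"slide": [0.02,0,0],"angular": [0,0,0],"claw": 0},{"slide": [0.02,0,0],"angular": [0,0,0],"claw": 0},{"slide": [0.02,0,0],"angular": [0,0,0],"claw": 0},{"slide": [0.02,0,0],"angular": [0,0,0],"claw": 0},{"slide": [0.02,0,0],"angular": [0,0,0],"claw": 0}]'

```text
time_s: 23.5
tcp_pos: [0.473, 0.0333, 0.0838]
orientation: [3.134, -0.203, -0.001]
force: [-6.4, -2.5, 3.7]
gripper_width: 0.008
```

Request:
move_arm --targets '[{"slide": [0.02,0,0],"angular": [0,0,0],"claw": 0},{"slide": [0.02,0,0],"angular": [0,0,0],"claw": 0},{"slide": [0.02,0,0],"angular": [0,0,0],"claw": 0},{"slide": [0.02,0,0],"angular": [0,0,0],"claw": 0},{"slide": [0.02,0,0],"angular": [0,0,0],"claw": 0},{"slide": [0.01,0,0],"angular": [0,0,0],"claw": 0},{"slide": [0.01,0,0],"angular": [0,0,0],"claw": 0},{"slide": [0.01,0,0],"angular": [0,0,0],"claw": 0},{"slide": [0.01,0,0],"angular": [0,0,0],"claw": 0},{"slide": [0.01,0,0],"angular": [0,0,0],"claw": 0}]'

```text
time_s: 24.75
tcp_pos: [0.473, 0.0333, 0.0838]
orientation: [3.134, -0.203, -0.005]
force: [-10.9, -1.0, 7.2]
gripper_width: 0.008
```

It stopped hard: the TCP holds at 0.473 while the force climbs to 11 N, which is about 3 N/mm. I'll press a little more and hold.

Request:
move_arm --targets '[{"slide": [0.02,0,0],"angular": [0,0,0],"claw": 0},{"slide": [0.02,0,0],"angular": [0,0,0],"claw": 0},{"slide": [0.01,0,0],"angular": [0,0,0],"claw": 0},{"slide": [0,0,0],"angular": [0,0,0],"claw": 0},{"slide": [0,0,0],"angular": [0,0,0],"claw": 0},{"slide": [0,0,0],"angular": [0,0,0],"claw": 0},{"slide": [0,0,0],"angular": [0,0,0],"claw": 0},{"slide": [0,0,0],"angular": [0,0,0],"claw": 0},{"slide": [0,0,0],"angular": [0,0,0],"claw": 0},{"slide": [0,0,0],"angular": [0,0,0],"claw": 0}]'

```text
time_s: 26.0
tcp_pos: [0.4729, 0.0334, 0.0837]
orientation: [3.134, -0.202, -0.007]
force: [-11.5, -1.2, 9.2]
gripper_width: 0.008
```

Run:
```python
from h import *
for i in range(4):
    read_camera("scene");s=ctrl.sense();print(s["tcp_pos"],s["force"])
```

```text
[0.47291817 0.03333849 0.08369401] [-12.12148284  -1.71150765   9.34657358]
[0.47293049 0.0333286  0.08369811] [-11.49784009  -1.35756493   9.61906686]
[0.47292811 0.03337578 0.08370332] [-11.81577933  -0.10612461   8.2027014 ]
[0.47287468 0.03335195 0.08368078] [-13.1573198   -2.06116324   9.64399695]
```

Request:
move_arm --targets '[{"slide": [0.02,0,0],"angular": [0,0,0],"claw": 0},{"slide": [0.02,0,0],"angular": [0,0,0],"claw": 0},{"slide": [0,0,0],"angular": [0,0,0],"claw": 0},{"slide": [0,0,0],"angular": [0,0,0],"claw": 0},{"slide": [0,0,0],"angular": [0,0,0],"claw": 0},{"slide": [0,0,0],"angular": [0,0,0],"claw": 0},{"slide": [0,0,0],"angular": [0,0,0],"claw": 0},{"slide": [0,0,0],"angular": [0,0,0],"claw": 0},{"slide": [0,0,0],"angular": [0,0,0],"claw": 0},{"slide": [0,0,0],"angular": [0,0,0],"claw": 0}]'

```text
time_s: 27.45
tcp_pos: [0.4729, 0.0334, 0.0836]
orientation: [3.133, -0.202, -0.008]
force: [-12.2, -1.5, 9.9]
gripper_width: 0.001
```

Request:
move_arm --targets '[{"slide": [-0.1,0,0],"angular": [0,0,0],"claw": 0},{"slide": [-0.1,0,0],"angular": [0,0,0],"claw": 0},{"slide": [-0.1,0,0],"angular": [0,0,0],"claw": 0},{"slide": [-0.1,0,0],"angular": [0,0,0],"claw": 0},{"slide": [-0.2,0,0],"angular": [0,0,0],"claw": 0},{"slide": [-0.5,0,0],"angular": [0,0,0],"claw": 0},{"slide": [-1.5,0,0],"angular": [0,0,0],"claw": 0},{"slide": [-2,0,0],"angular": [0,0,0],"claw": 0},{"slide": [0,0,0],"angular": [0,0,0],"claw": 0},{"slide": [0,0,0],"angular": [0,0,0],"claw": 0}]'

```text
time_s: 28.7
tcp_pos: [0.4309, 0.0391, 0.0841]
orientation: [3.135, -0.203, 0.002]
force: [0.9, -0.9, 0.1]
gripper_width: 0.007
```

Request:
move_arm --targets '[{"slide": [0,0,-4],"angular": [0,0,0],"claw": 0},{"slide": [0,0,-4],"angular": [0,0,0],"claw": 0},{"slide": [0,0,-4],"angular": [0,0,0],"claw": 0},{"slide": [0,0,-4],"angular": [0,0,0],"claw": 0},{"slide": [-3,0,0],"angular": [0,0,0],"claw": 0},{"slide": [-3,0,0],"angular": [0,0,0],"claw": 0},{"slide": [0,0,0],"angular": [0,0,0],"claw": 0},{"slide": [0,0,0],"angular": [0,0,0],"claw": 0},{"slide": [0,0,0],"angular": [0,0,0],"claw": 0},{"slide": [0,0,0],"angular": [0,0,0],"claw": 0}]'

```text
time_s: 29.95
tcp_pos: [0.3712, 0.0471, 0.2438]
orientation: [-3.134, 0.202, 0.001]
force: [0.1, -0.8, -0.1]
gripper_width: 0.002
```

Run:
```python
from h import *
s=ctrl.sense();print(s["time_s"],s["tcp_pos"],s["force"])
p=read_camera("scene");cv2.imwrite("pics/s11.png",p["pixels"])
h=cv2.cvtColor(p["pixels"],cv2.COLOR_BGR2HSV)
cen=np.array([.551,.0194]);y=-.13
Rm=np.array([[np.cos(y),-np.sin(y)],[np.sin(y),np.cos(y)]])
# orange top face in the drawer -> lit orange/green/white region; divider tab blue
m=cv2.inRange(h,(3,150,150),(18,255,255));m[:, :240]=0;m[:190]=0;m[330:]=0;m[:,430:]=0
m=cv2.morphologyEx(m,cv2.MORPH_CLOSE,np.ones((25,25)))
c=max(cv2.findContours(m,0,2)[0],key=cv2.contourArea);q=cv2.approxPolyDP(c,4,True)[:,0]
print("top face px",q.tolist());print([((atz(p,u,.098)[:2]-cen)@Rm).round(4).tolist() for u in q.astype(float)])
b=cv2.inRange(h,(105,120,50),(130,255,255));b[:, :240]=0;b[:150]=0;b[320:]=0;b[:,430:]=0
c=max(cv2.findContours(b,0,2)[0],key=cv2.contourArea);q=cv2.approxPolyDP(c,2,True)[:,0]
print("tab px",q.tolist(),[((atz(p,u,.138)[:2]-cen)@Rm).round(4).tolist() for u in q.astype(float)])
t=read_camera("top")
for l in("glass0","foodbox"): print(l,[(np.round(d["position"]).tolist(),round(d["conf"],2)) for d in finder.landmark_of(t,l)][:4])
```

```text
29.95 [0.37117048 0.04714991 0.24378276] [ 0.07365902 -0.78299705 -0.09031667]
top face px [[383, 245], [333, 258], [332, 264], [300, 267], [311, 302], [322, 292], [346, 292], [395, 278], [397, 271]]
[[-0.0495, 0.154], [-0.0516, 0.0234], [-0.0352, 0.0148], [-0.0517, -0.0602], [0.0513, -0.0682], [0.0335, -0.0353], [0.0517, 0.0168], [0.0524, 0.1401], [0.0351, 0.1532]]
tab px [[338, 242], [311, 248], [312, 262], [338, 255]] [[-0.0637, 0.0394], [-0.0672, -0.0271], [-0.027, -0.0386], [-0.0267, 0.0253]]
glass0 [([382.0, 184.0], 0.96), ([350.0, 177.0], 0.73), ([319.0, 175.0], 0.62)]
foodbox [([288.0, 174.0], 0.64)]
```

The carton is down, square, and touching the divider (divider face about -0.051, carton edge about -0.050). The press read about 12 N on the tab, but part of that is drag and downward friction. I'll go back and press once more, slightly firmer, for margin over the 6 N requirement.

Request:
move_arm --targets '[{"slide": [3,0,0],"angular": [0,0,0],"claw": 0},{"slide": [3,0,0],"angular": [0,0,0],"claw": 0},{"slide": [0,0,0],"angular": [0,0,0],"claw": 0},{"slide": [0,0,4],"angular": [0,0,0],"claw": 0},{"slide": [0,0,4],"angular": [0,0,0],"claw": 0},{"slide": [0,0,4],"angular": [0,0,0],"claw": 0},{"slide": [0,0,4],"angular": [0,0,0],"claw": 0},{"slide": [0,0,0],"angular": [0,0,0],"claw": 0},{"slide": [1.5,0,0],"angular": [0,0,0],"claw": 0},{"slide": [1.5,0,0],"angular": [0,0,0],"claw": 0}]'

```text
time_s: 31.4
tcp_pos: [0.4631, 0.035, 0.0859]
orientation: [3.135, -0.204, 0.007]
force: [0.3, -1.6, 0.5]
gripper_width: 0.004
```

Request:
move_arm --targets '[{"slide": [0.3,0,0],"angular": [0,0,0],"claw": 0},{"slide": [0.3,0,0],"angular": [0,0,0],"claw": 0},{"slide": [0.1,0,0],"angular": [0,0,0],"claw": 0},{"slide": [0.1,0,0],"angular": [0,0,0],"claw": 0},{"slide": [0.1,0,0],"angular": [0,0,0],"claw": 0},{"slide": [0.1,0,0],"angular": [0,0,0],"claw": 0},{"slide": [0.05,0,0],"angular": [0,0,0],"claw": 0},{"slide": [0.05,0,0],"angular": [0,0,0],"claw": 0},{"slide": [0.05,0,0],"angular": [0,0,0],"claw": 0},{"slide": [0.05,0,0],"angular": [0,0,0],"claw": 0}]'

```text
time_s: 32.65
tcp_pos: [0.4719, 0.0338, 0.0838]
orientation: [3.135, -0.203, 0.0]
force: [-1.0, 0.9, -0.1]
gripper_width: 0.005
```

Request:
move_arm --targets '[{"slide": [0.05,0,0],"angular": [0,0,0],"claw": 0},{"slide": [0.05,0,0],"angular": [0,0,0],"claw": 0},{"slide": [0.03,0,0],"angular": [0,0,0],"claw": 0},{"slide": [0.03,0,0],"angular": [0,0,0],"claw": 0},{"slide": [0.03,0,0],"angular": [0,0,0],"claw": 0},{"slide": [0.03,0,0],"angular": [0,0,0],"claw": 0},{"slide": [0.03,0,0],"angular": [0,0,0],"claw": 0},{"slide": [0,0,0],"angular": [0,0,0],"claw": 0},{"slide": [0,0,0],"angular": [0,0,0],"claw": 0},{"slide": [0,0,0],"angular": [0,0,0],"claw": 0}]'

```text
time_s: 33.9
tcp_pos: [0.473, 0.0336, 0.0836]
orientation: [3.135, -0.202, -0.003]
force: [-5.5, 0.7, 4.8]
gripper_width: 0.004
```

Request:
move_arm --targets '[{"slide": [0.03,0,0],"angular": [0,0,0],"claw": 0},{"slide": [0.03,0,0],"angular": [0,0,0],"claw": 0},{"slide": [0.03,0,0],"angular": [0,0,0],"claw": 0},{"slide": [0.03,0,0],"angular": [0,0,0],"claw": 0},{"slide": [0.03,0,0],"angular": [0,0,0],"claw": 0},{"slide": [0.03,0,0],"angular": [0,0,0],"claw": 0},{"slide": [0.02,0,0],"angular": [0,0,0],"claw": 0},{"slide": [0,0,0],"angular": [0,0,0],"claw": 0},{"slide": [0,0,0],"angular": [0,0,0],"claw": 0},{"slide": [0,0,0],"angular": [0,0,0],"claw": 0}]'

```text
time_s: 35.15
tcp_pos: [0.4729, 0.0336, 0.0833]
orientation: [3.134, -0.202, -0.009]
force: [-10.8, 1.6, 8.0]
gripper_width: 0.006
```

Request:
move_arm --targets '[{"slide": [0.03,0,0],"angular": [0,0,0],"claw": 0},{"slide": [0.03,0,0],"angular": [0,0,0],"claw": 0},{"slide": [0.03,0,0],"angular": [0,0,0],"claw": 0},{"slide": [0.03,0,0],"angular": [0,0,0],"claw": 0},{"slide": [0.03,0,0],"angular": [0,0,0],"claw": 0},{"slide": [0.03,0,0],"angular": [0,0,0],"claw": 0},{"slide": [0,0,0],"angular": [0,0,0],"claw": 0},{"slide": [0,0,0],"angular": [0,0,0],"claw": 0},{"slide": [0,0,0],"angular": [0,0,0],"claw": 0},{"slide": [0,0,0],"angular": [0,0,0],"claw": 0}]'

```text
time_s: 36.4
tcp_pos: [0.4727, 0.0335, 0.0831]
orientation: [3.133, -0.201, -0.014]
force: [-15.2, 3.8, 13.3]
gripper_width: 0.008
```

Holding at 15 N. That leaves about 12 N on the carton after the drag. Now I'll release and retreat.

Request:
move_arm --targets '[{"slide": [0,0,0],"angular": [0,0,0],"claw": 0},{"slide": [-0.1,0,0],"angular": [0,0,0],"claw": 0},{"slide": [-0.1,0,0],"angular": [0,0,0],"claw": 0},{"slide": [-0.1,0,0],"angular": [0,0,0],"claw": 0},{"slide": [-0.1,0,0],"angular": [0,0,0],"claw": 0},{"slide": [-0.2,0,0],"angular": [0,0,0],"claw": 0},{"slide": [-0.5,0,0],"angular": [0,0,0],"claw": 0},{"slide": [-1.5,0,0],"angular": [0,0,0],"claw": 0},{"slide": [-2,0,0],"angular": [0,0,0],"claw": 0},{"slide": [0,0,0],"angular": [0,0,0],"claw": 0}]'

```text
time_s: 37.65
tcp_pos: [0.4307, 0.0387, 0.0838]
orientation: [3.134, -0.201, -0.001]
force: [-0.4, 0.3, -0.0]
gripper_width: 0.006
```

Request:
move_arm --targets '[{"slide": [0,0,-4],"angular": [0,0,0],"claw": 0},{"slide": [0,0,-4],"angular": [0,0,0],"claw": 0},{"slide": [0,0,-4],"angular": [0,0,0],"claw": 0},{"slide": [0,0,-4],"angular": [0,0,0],"claw": 0},{"slide": [-3,0,0],"angular": [0,0,0],"claw": 0},{"slide": [-3,0,0],"angular": [0,0,0],"claw": 0},{"slide": [0,0,0],"angular": [0,0,0],"claw": 0},{"slide": [0,0,0],"angular": [0,0,0],"claw": 0},{"slide": [0,0,0],"angular": [0,0,0],"claw": 0},{"slide": [0,0,0],"angular": [0,0,0],"claw": 0}]'

```text
time_s: 38.9
tcp_pos: [0.3734, 0.0469, 0.2438]
orientation: [-3.134, 0.202, 0.001]
force: [0.6, -0.9, 0.4]
gripper_width: 0.003
```

Run:
```python
from h import *
p=read_camera("scene");a=cv2.imread("pics/s11.png")
d=cv2.absdiff(p["pixels"],a).max(2);d=cv2.medianBlur(d,3)[235:400,230:450];print("changed px in drawer since last check",int((d>40).sum()))
t=read_camera("top")
for l in("glass0","foodbox"): print(l,[np.round(x["position"]).tolist() for x in finder.landmark_of(t,l)][:3])
s=ctrl.sense();print(s["time_s"],s["tcp_pos"],s["force"],ctrl.hand_in())
```

```text
changed px in drawer since last check 0
glass0 [[383.0, 182.0], [353.0, 178.0], [315.0, 174.0]]
foodbox [[289.0, 175.0], [351.0, 176.0]]
the job is handed in; nothing more can be done
39.1 [0.37304468 0.04679908 0.24372721] [-0.53184365  0.03072967 -1.07388497] None
```

I tipped the small orange carton over; it lies flat along its bay, nipped between the divider and the wooden partition. I let go and handed the job in at about 39 s. It reports no verdict, so the result rests on my own checks.

- **Tipping:** my first push missed. The fingertips really sit about 28 mm above the reported TCP, so they passed over the carton without touching it. After allowing for that, a rising push near the top tipped it.
- **Pressing:** I slid the divider until it stopped hard and pressed to about 12 N on the tab. I was not sure enough of that reached the carton, so I pressed again to about 15 N, roughly 12 N on the carton after the 3 N drag. While pressing, the wrist also felt up to 13 N vertically, probably friction on the tab.
- **Contact and squareness:** after the first release, the divider face measured within about 1 mm of the carton. The carton's near edge was within about 0.02 rad of the partition. The two presses left no visible change in the drawer between them.
- **Glasses and food box:** the detections stayed within about 4 pixels (roughly 10 mm, which includes detector noise) of where they started.

The 12-picture viewing limit was used up before the carton reached the partition, so the last checks were numeric only.

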